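# Run down the wing nut of a rail jig

## Robot

A 6-joint arm with a two-finger parallel gripper is mounted at the origin on the work surface. World frame = base frame: x ahead of the robot, y to its left, z up, the work surface at z = 0. Lengths are in m, angles in rad, forces in N, time in s.
With the tool pointing down it reaches from about 0.35 to 0.775 m from the base axis. Payload 5.5 kg.
Tool frame: the origin (TCP) lies on the centre line of the jaws, within the pads' length; the fingertips stand 8 mm ahead of it and the grasp point (between the pads) lies 11 mm behind it; z points along the fingers, y is the direction in which the jaws open and shut (so a half turn about z gives the same grasp; the last joint's range is limited). The gripper opens to 85 mm and grips with 20 to 120 N. Pads are 22 mm wide; open, the fingers measure 114 mm over their backs; the gripper's body (76 mm by 85 mm) begins 54 mm behind the grasp point. The pads swing forward as they close: fully open they stand 13 mm farther back than shut.
Start: joints at [-0.14, 0.313, 0.046, 1.304, 0, 1.431], TCP at [0.575, -0, 0.239] pointing down, gripper open.
Joint ranges: [-2.76, 2.76], [-0.86, 1.69], [-1.03, 1.26], [-2.2, 2.34], [-1.47, 1.5], [-3.14, 3.14]. Speed limits (rad/s): [2.57, 2.57, 3.14, 3.14, 3.14, 3.14].

## Interface

Orientations are given as a unit quaternion [x, y, z, w].
In Python, from cell import monitor, eyes, hand_in, masks_of gives the robot as it stands. The module is installed in compiled form; this text tells all that it offers.
- The arm moves only by the shell command python3 -m handwheel 'ROWS' [OPENING] [FORCE]. ROWS is JSON, a list that holds one entry, the list of rows, each a list of 6 numbers: the shift along the tool's x, y, z in m, then the turn, a rotation vector about the tool's x, y, z in degrees. In form: [[[x, y, z, rx, ry, rz], ...]]. A call has exactly 8 rows; each row shifts and turns the pose as measured when the row begins, along the tool's axes as they then stand; what a row does not reach is not made up. A row lasts 1/10 s, in which the tool goes at most 50 mm and 8.59 degrees, less where a joint would pass 70% of its speed; a pose out of reach is approached as far as the arm can. A call is refused whole if a number of a shift passes 0.05 or a number of a turn 8.59, either way. A call with a gripper value outside its range is refused whole. OPENING is the closure, from -1 (fully open) to 1 (shut), set as the call begins (- or left out, the last holds). The fingers move at their own pace and stop on an object; FORCE is the grip in N (left out, the last holds). Time passes only in rows, so rows that do not move let the fingers close, or fill a call up. It gives the time, the measured TCP pose, the force and the opening at its end, in the units of the state.
- monitor.observe(): the state, without advancing time (a new reading comes with each control period).
- eyes.snapshot(name): name is "scene" or "side" or "wrist"; returns a dict with "pixels" (400x640x3 uint8, blue, green, red), "z_map" (400x640 float32, m along the optical axis (not along the pixel's ray), 0 where there is no reading), "mtx" (3x3 intrinsics, pixels), "R" (3x3) and "t" (3): a world point X has camera coordinates R X + t. Camera axes: x right, y down, z forward; pixel columns grow to the right and rows downward; lengths in m; the calibration is good to about 2 mm. A picture is of the moment at which its call begins.
- hand_in(): hands the job in, once; it reports no verdict.
Trained networks look in a picture, given as the dict that the camera call returned (one of the last four; its "shot" number tells which), for a name from the list of things; names that differ only in an ending like _2 or _b are one class to them, and where a whole thing is asked for, a point or a joint stands for the part that bears it (a point fixed in the world has none). Each returns a list of dicts, best first, with "confidence" (0 to 1); they miss things now and then, are a little off and sometimes report something else, mostly with a low value. They report only what shows in the picture. A call takes as long as a camera call. They do not tell look-alikes from the thing itself.
- masks_of(picture, label): "region" (400x640 bool, what is visible of it) and "xy" ([column, row] in pixels, amid what is visible of it).
The state is a dict: "clock": time; "qpos": joint angles; "dq": joint speeds; "tau": joint torques, N m; "tcp_pos": TCP position; "eef_rot": TCP orientation; "wrist_force": force on the tool from outside, world axes, zero at the start; "moment": the same for the moment, N m; "opening": finger opening in m.
Only numpy, scipy, OpenCV 4.12 (cv2) and the standard library are available. Lean on these libraries where they do the work, as an engineer would, in place of code of your own. Each camera call takes 0.05 s, during which the arm holds its last target.

## Task

On the small jig, push the swing strap round over the slotted rail until it rests against its stop pin. Then turn the loose wing nut clockwise (seen from above) with repeated fingertip strokes against the flats of its wings, until it is fully down on the strap. Only push: pinch neither strap nor nut, do not grip the nut by its hub, leave the rail lying where it is, and leave the other things on the bench alone.

Things in the scene. Friction and masses are not known exactly. Their poses are not given: they have to be found in the camera images.
- jig: Fixed jig, aluminium plate 160 x 180 mm, 16 thick. Origin: on the bench under the axis of the upright stud on which strap and nut turn; plate spans x -80..80, y -135..45 mm of this frame, z up. Steel stop pin, 12 mm across, top at 56 mm, at (-22, -52) mm: stops the strap when that points along this frame's -y.
- strap (a joint): Dark steel bar, 32 mm wide, turning on the stud; underside 40, top 60 mm above the bench (outer 6 mm of each side: 58). Rad, grows as it swings clockwise from above; at 0 it points 1.4 rad anticlockwise of the jig's -y, at 1.4 it is against the stop pin over the rail (end of travel). Starts at 0 to 0.6. Stays where left; needs about 2.5 N sideways 100 mm from the stud.
- strap_tip (a point): Free end of the strap, on its centre line and top face, 120 mm from the stud axis, 60 mm above the bench.
- wing_nut (a joint): Steel wing nut on the stud above the strap. Rad, grows as it is turned clockwise from above; 6.2 is fully down on the strap (firm end stop). Starts at 0 to 2.2, so up to 8 mm above the strap, with 4.0 to 6.2 rad to go. Comes down 8 mm per turn, stays where left, needs about 1.5 N at a wing.
- nut_axis (a point): Centre of the nut's underside (a 40 mm washer), on the stud axis; 60 mm above the bench when down. Tapered hub about 32 to 26 mm wide, top 18 mm above this point. Two flat upright wings, opposite each other, reach 12 to 46 mm from the axis, 8 to 38 mm above this point, 8 mm thick (top 4 mm: 3 thick). Stud top 88 mm above the bench.
- wing_tip (a point): Middle of the outer end of one wing, 46 mm from the stud axis, 23 mm above nut_axis; the other wing lies exactly opposite. From nut_axis to this point gives the direction of the wings.
- rail: Loose slotted aluminium rail, 150 x 40 x 22.5 mm, 0.6 kg, lying on the jig plate along the jig's x, 95 mm from the stud towards -y; top 38.5 mm above the bench, 1.5 mm under the strap. Origin: centre of its underside. It may move 10 mm at most.
- bin: Bystander: open yellow stacking bin 120 x 100 x 55 mm. Origin: centre of its underside.
- bolt: Bystander: steel bolt standing on its head, 45 mm high, head 26 mm across. Origin: centre of its underside.
- tape: Bystander: roll of brown packing tape lying flat, 90 mm across, 48 mm high. Origin: centre of its underside.
- carton: Bystander: small cardboard carton 80 x 60 x 50 mm. Origin: centre of its underside.
There are look-alikes about, which are no part of the job. There is more than one size of the rail; the job needs the middle-sized.

How it is judged:
By the outcome, as a careful person would: the job done as asked, in the order asked, and still so for the second after the job is handed in, with the robot touching nothing.
It also fails if it takes over 70 s, if anything falls off the work surface, if the arm or the gripper's body presses on something with over 40 N, if the wrist force passes 120 N, or if a joint passes its speed limit or range.

## Working session

There is one attempt and no reset: what is moved stays moved. The work goes in short steps, Python scripts to look and compute and a shell command to move; the robot and the scene stay as the last step left them, time stands still between calls to the robot, and variables do not carry over. Pictures are saved under pics/ and viewed, and the job is handed in when it is done.

```bash
mkdir -p pics; ls
cat > h.py <<'E'
import numpy as np, cv2
from cell import monitor, eyes, hand_in, masks_of
def world(p,u,v,d=None):
    K=p["mtx"]; d=p["z_map"][int(round(v)),int(round(u))] if d is None else d
    c=np.array([(u-K[0,2])/K[0,0]*d,(v-K[1,2])/K[1,1]*d,d]); return p["R"].T@(c-p["t"])
def cloud(p,m=None):
    K=p["mtx"];z=p["z_map"];vv,uu=np.nonzero((z>0)&(m if m is not None else True));d=z[vv,uu]
    c=np.stack([(uu-K[0,2])/K[0,0]*d,(vv-K[1,2])/K[1,1]*d,d],1); return (c-p["t"])@p["R"],uu,vv
def proj(p,X):
    c=p["R"]@np.array(X)+p["t"]; q=p["mtx"]@c; return q[:2]/q[2]
E
python3 - <<'E'
from h import *
s=monitor.observe(); print({k:np.round(v,3) for k,v in s.items()})
for n in ("scene","side","wrist"):
    p=eyes.snapshot(n); cv2.imwrite(f"pics/{n}0.png",p["pixels"])
    print(n,np.round(-p["R"].T@p["t"],3))
    for l in ("jig","strap","wing_nut","wing_tip","nut_axis","strap_tip","rail","bin","bolt","tape","carton"):
        for r in masks_of(p,l)[:4]:
            X,_,_=cloud(p,r["region"])
            print(l,round(r["confidence"],2),np.round(r["xy"]),np.round(np.median(X,0),3) if len(X) else None, r["region"].sum())
E
```

```text
pics
{'clock': np.float64(0.0), 'qpos': array([-0.14 ,  0.314,  0.045,  1.304, -0.   ,  1.431]), 'dq': array([-0., -0., -0.,  0., -0., -0.]), 'tau': array([-3.0000e-03, -4.8063e+01,  2.9853e+01,  2.0000e-02, -0.0000e+00,
       -0.0000e+00]), 'tcp_pos': array([0.574, 0.   , 0.238]), 'eef_rot': array([ 0.707,  0.707, -0.001, -0.001]), 'wrist_force': array([-0.534,  0.124, -0.999]), 'moment': array([ 0.003, -0.025,  0.005]), 'opening': np.float64(0.085)}
scene [1.099 0.501 0.812]
jig 0.65 [310. 203.] [ 0.534 -0.023  0.018] 2640
strap 0.64 [290. 203.] [ 0.57  -0.051  0.059] 708
wing_tip 0.74 [312. 186.] [ 0.523 -0.016  0.09 ] 265
nut_axis 0.78 [312. 191.] [ 0.523 -0.021  0.089] 281
strap_tip 0.69 [290. 202.] [ 0.57  -0.05   0.059] 678
rail 0.94 [230. 248.] [ 0.749 -0.083  0.016] 531
rail 0.9 [292. 177.] [ 0.5   -0.109  0.039] 709
rail 0.66 [305. 138.] [ 0.326 -0.234  0.028] 289
bin 0.67 [326. 268.] [0.639 0.129 0.019] 3005
tape 0.81 [262. 165.] [ 0.48  -0.232  0.031] 816
carton 0.95 [228. 188.] [ 0.642 -0.21   0.048] 943
side [ 0.392 -0.86   0.848]
jig 0.97 [312. 243.] [ 0.513 -0.064  0
[... 663 characters left out ...]
[258. 210.] [ 0.521 -0.019  0.093] 1510
wing_tip 0.81 [257. 208.] [ 0.521 -0.017  0.094] 1474
nut_axis 0.57 [259. 205.] [ 0.522 -0.016  0.097] 1333
strap_tip 0.76 [319. 235.] [ 0.573 -0.052  0.06 ] 3156
strap_tip 0.53 [248. 332.] [ 0.485 -0.194  0.028] 1501
rail 0.85 [462. 244.] [ 0.745 -0.081  0.016] 1960
rail 0.83 [254. 273.] [ 0.5   -0.108  0.039] 3918
bin 0.95 [395.  48.] [0.656 0.136 0.005] 13777
bin 0.54 [259. 271.] [ 0.501 -0.108  0.039] 3982
bolt 0.82 [272.  62.] [0.527 0.12  0.011] 568
tape 0.89 [246. 330.] [ 0.484 -0.193  0.027] 1518
carton 0.89 [367. 334.] [ 0.637 -0.196  0.03 ] 1710
carton 0.72 [247. 332.] [ 0.484 -0.194  0.027] 1520
carton 0.4 [272.  63.] [0.528 0.12  0.011] 550
```

View pics/wrist0.png

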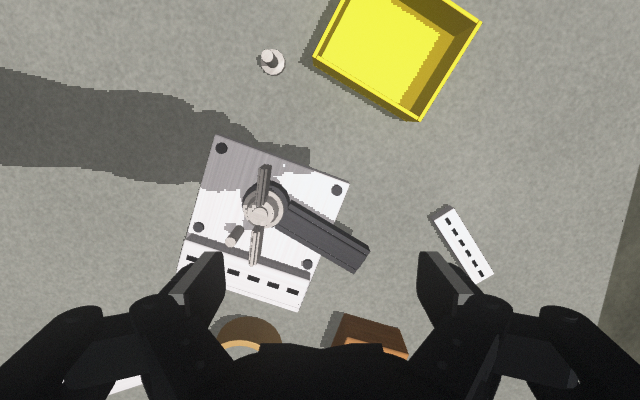

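View pics/scene0.png

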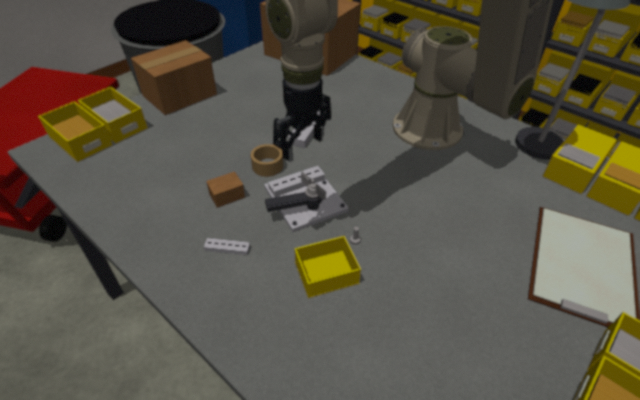

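View pics/side0.png

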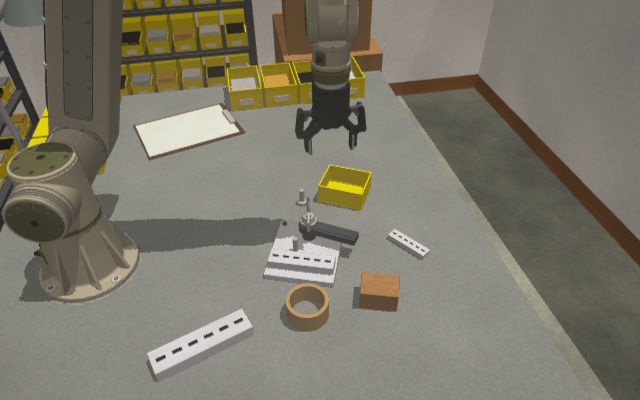

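```bash
cat > fit.py <<'E'
from h import *
def fit(p,prn=True,c0=(0.522,-0.018)):
    X,u,v=cloud(p)
    near=np.hypot(X[:,0]-c0[0],X[:,1]-c0[1])
    out={}
    # rail top
    m=(abs(X[:,2]-.0385)<.004)&(near<.2)
    out['railtop']=cv2.minAreaRect(X[m][:,:2].astype(np.float32)) if m.sum()>10 else None
    m=(abs(X[:,2]-.016)<.004)&(near<.2)
    out['plate']=cv2.minAreaRect(X[m][:,:2].astype(np.float32))
    return out,X
E
python3 - <<'E'
from fit import *
p=eyes.snapshot("wrist")
o,X=fit(p);print(o)
for lo,hi in((.056,.063),(.063,.075),(.075,.085),(.085,.09),(.09,.11),(.11,.13)):
    m=(X[:,2]>lo)&(X[:,2]<hi)&(np.hypot(X[:,0]-.522,X[:,1]+.018)<.16)
    Y=X[m]
    if len(Y)>3: print(lo,hi,len(Y),Y.mean(0).round(4),cv2.minAreaRect(Y[:,:2].astype(np.float32)))
# big zoom
u,v=map(int,proj(p,[.53,-.05,.05]))
im=p["pixels"][max(v-90,0):v+90,max(u-120,0):u+120]; cv2.imwrite("pics/zoom0.png",cv2.resize(im,None,fx=3.3,fy=3.3,interpolation=cv2.INTER_CUBIC)); print(u,v)
E
```

```text
{'railtop': ((0.5440202951431274, -0.021194517612457275), (0.3893544375896454, 0.2287079393863678), 77.83649444580078), 'plate': ((0.5600059032440186, -0.04610376060009003), (0.3875812590122223, 0.27330902218818665), 54.102970123291016)}
0.056 0.063 3187 [ 0.5717 -0.046   0.0595] ((0.5853052139282227, 0.0015315711498260498), (0.22096465528011322, 0.14407594501972198), 61.736297607421875)
0.063 0.075 431 [ 0.5217 -0.0185  0.0708] ((0.5241743922233582, -0.014501936733722687), (0.0565498024225235, 0.03909427300095558), 47.136756896972656)
0.075 0.085 439 [ 0.5215 -0.0182  0.0822] ((0.5193756818771362, -0.02016119286417961), (0.028055228292942047, 0.08919838815927505), 4.84809684753418)
0.085 0.09 345 [ 0.5198 -0.0193  0.0874] ((0.5187382698059082, -0.019530240446329117), (0.08895401656627655, 0.024159414693713188), 70.55583190917969)
0.09 0.11 794 [ 0.5198 -0.0181  0.1008] ((0.5186538100242615, -0.020525477826595306), (0.09173823893070221, 0.008270256221294403), 80.57106018066406)
277 229
```

View pics/zoom0.png

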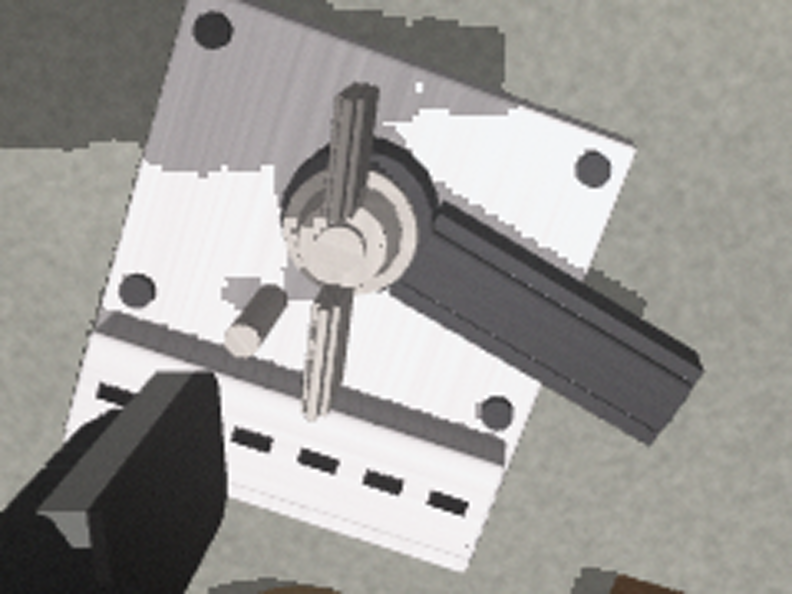

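```bash
cat > fit2.py <<'E'
from h import *
C=np.array([.519,-.020])
def best(p,label,near,z):
    for r in masks_of(p,label):
        X,_,_=cloud(p,r["region"]); X=X[abs(X[:,2]-z)<.05]
        if len(X)>30 and np.hypot(*(np.median(X,0)[:2]-near))<.05: return X,r
    return None,None
def rect(X): return cv2.minAreaRect(X[:,:2].astype(np.float32))
def nut(p,c=C):
    X,_,_=cloud(p); m=(np.hypot(X[:,0]-c[0],X[:,1]-c[1])<.055)&(X[:,2]>.0905)&(X[:,2]<.11);Y=X[m]
    if len(Y)<20: return None
    d=Y[:,:2]-Y[:,:2].mean(0); w=np.linalg.svd(d,full_matrices=0)[2][0]
    return rect(Y), np.degrees(np.arctan2(w[1],w[0]))%180, np.percentile(Y[:,2],[50,90,97,99.5]).round(4),len(Y)
def strap(p,near=(.57,-.05)):
    X,r=best(p,"strap",near,.059)
    if X is None: return None
    Y=X[(abs(X[:,2]-.059)<.003)]; return rect(Y),Y.mean(0).round(4)
def rail(p):
    X,r=best(p,"rail",(.495,-.11),.0385)
    if X is None: return None
    Y=X[abs(X[:,2]-.0385)<.004]; return rect(Y),Y.mean(0).round(4)
E
python3 - <<'E'
from fit2 import *
for n in("wrist","side","scene"):
    p=eyes.snapshot(n); print(n,"nut",nut(p)); print(strap(p)); print(rail(p))
    X,r=best(p,"jig",(.52,-.04),.02)
    if X is not None:
        Y=X[abs(X[:,2]-.016)<.003]; print("plate",rect(Y),len(Y))
E
```

```text
wrist nut (((0.5185632705688477, -0.020502746105194092), (0.09163762629032135, 0.00844941008836031), 80.60443878173828), np.float64(80.64589517410609), array([0.1009, 0.1049, 0.1055, 0.1059]), 785)
(((0.5606682300567627, -0.04519695043563843), (0.03823862597346306, 0.14242692291736603), 53.820953369140625), array([ 0.5738, -0.0527,  0.0597]))
(((0.48654863238334656, -0.10867267847061157), (0.04061093181371689, 0.14943687617778778), 69.79145050048828), array([ 0.4973, -0.11  ,  0.0387]))
plate ((0.5029546618461609, -0.06263497471809387), (0.17988261580467224, 0.15991359949111938), 69.44152069091797) 9360
side nut (((0.5180290937423706, -0.023654837161302567), (0.09472735226154327, 0.0072780088521540165), 80.81847381591797), np.float64(80.51430887246083), array([0.1002, 0.1038, 0.1042, 0.1063]), 80)
(((0.5611492395401001, -0.052968114614486694), (0.03586111217737198, 0.1361420601606369), 61.0391731262207), array([ 0.5711, -0.0606,  0.0591]))
(((0.4860394299030304, -0.11263532936573029), (0.04401955008506775, 0.14987145364284515), 70.29764556884766), array([ 0.4864, -0.114 ,  0.0383]))
plate ((0.5024275183677673, -0.06732376664876938), (0.18324293196201324, 0.15977843105793), 69.42648315429688) 1664
scene nut (((0.5177173614501953, -0.023096028715372086), (0.09327057749032974, 0.010616815648972988), 81.07394409179688), np.float64(80.77707852427439), array([0.0998, 0.1049, 0.1058, 0.1066]), 137)
(((0.5638866424560547, -0.04874309152364731), (0.037988241761922836, 0.13436318933963776), 54.929466247558594), array([ 0.5731, -0.0529,  0.0596]))
(((0.48761701583862305, -0.11123330891132355), (0.04587678983807564, 0.14662548899650574), 67.45136260986328), array([ 0.4948, -0.1129,  0.0389]))
plate ((0.5029686689376831, -0.06166987121105194), (0.17729003727436066, 0.1609412431716919), 69.02428436279297) 1194
```

```bash
python3 -m handwheel '[[[-0.003,0.005,0.01,0,0,0],[-0.003,0.005,0.01,0,0,0],[-0.003,0.005,0.01,0,0,0],[-0.003,0.005,0.01,0,0,0],[-0.003,0.005,0.01,0,0,0],[-0.003,0.005,0.01,0,0,0],[-0.003,0.005,0.01,0,0,0],[-0.003,0.005,0.01,0,0,0]]]' 1 40
python3 - <<'E'
from fit2 import *
p=eyes.snapshot("wrist"); cv2.imwrite("pics/wrist1.png",p["pixels"])
q=eyes.snapshot("side"); 
s=monitor.observe();T=s["tcp_pos"];print(T,s["opening"],s["wrist_force"])
for n,k in(("side",q),("scene",eyes.snapshot("scene"))):
    X,_,_=cloud(k); m=(np.hypot(X[:,0]-T[0],X[:,1]-T[1])<.06)&(X[:,2]>.11)&(X[:,2]<.3)
    Y=X[m]-T
    for z in np.arange(-.02,.07,.008):
        a=Y[(Y[:,2]>z)&(Y[:,2]<z+.008)]
        if len(a): print(n,round(z,3),len(a),a.min(0).round(3),a.max(0).round(3))
u,v=map(int,proj(q,T)); cv2.imwrite("pics/side1.png",cv2.resize(q["pixels"][v-70:v+70,u-90:u+90],None,fx=4,fy=4))
E
```

```text
clock: 3.25
tcp_pos: [0.6184, -0.0262, 0.1518]
eef_rot: [0.707, 0.707, -0.0, -0.0]
wrist_force: [-0.1, 0.7, 0.2]
opening: 0.0004
[ 0.61762297 -0.02628183  0.15064276] 0.00013025258988191073 [-0.4912642  -0.19041034 -0.98827687]
side -0.012 3 [-0.006 -0.01  -0.008] [-0.001 -0.007 -0.005]
side -0.004 30 [-0.013 -0.013 -0.003] [0.014 0.002 0.004]
side 0.004 37 [-0.013 -0.013  0.004] [0.013 0.006 0.012]
side 0.012 40 [-0.013 -0.013  0.012] [0.015 0.006 0.02 ]
side 0.02 34 [-0.013 -0.012  0.02 ] [ 0.015 -0.004  0.028]
side 0.028 36 [-0.017 -0.015  0.028] [0.027 0.004 0.036]
side 0.036 90 [-0.033 -0.017  0.036] [0.036 0.012 0.044]
side 0.044 140 [-0.037 -0.016  0.044] [0.042 0.012 0.052]
side 0.052 89 [-0.044 -0.018  0.052] [0.045 0.013 0.06 ]
side 0.06 118 [-0.05  -0.019  0.06 ] [0.054 0.013 0.068]
side 0.068 120 [-0.057 -0.019  0.068] [0.058 0.009 0.076]
scene -0.012 2 [-0.006  0.001 -0.009] [ 0.004  0.01  -0.004]
scene -0.004 19 [-0.014 -0.002 -0.004] [0.011 0.012 0.004]
scene 0.004 37 [-0.015 -0.007  0.004] [0.013 0.013 0.012]
scene 0.012 35 [-0.015 -0.009  0.012] [0.014 0.012 0.02 ]
scene 0.02 30 [-0.013 -0.002  0.02 ] [0.013 0.012 0.027]
scene 0.028 23 [-0.012  0.004  0.028] [0.013 0.012 0.036]
scene 0.036 53 [-0.032 -0.008  0.036] [0.03  0.014 0.044]
scene 0.044 105 [-0.04  -0.012  0.044] [0.036 0.015 0.052]
scene 0.052 68 [-0.048 -0.014  0.052] [0.044 0.017 0.06 ]
scene 0.06 96 [-0.052 -0.015  0.06 ] [0.049 0.018 0.068]
scene 0.068 98 [-0.057 -0.004  0.068] [0.056 0.018 0.076]
```

View pics/side1.png

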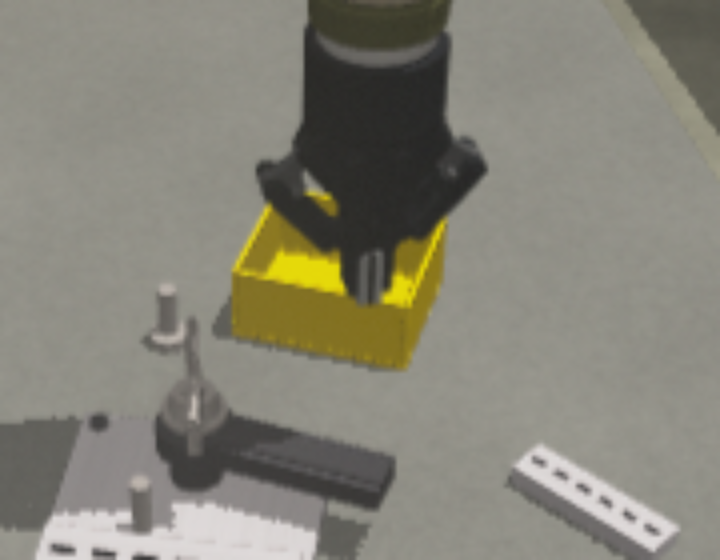

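View pics/wrist1.png

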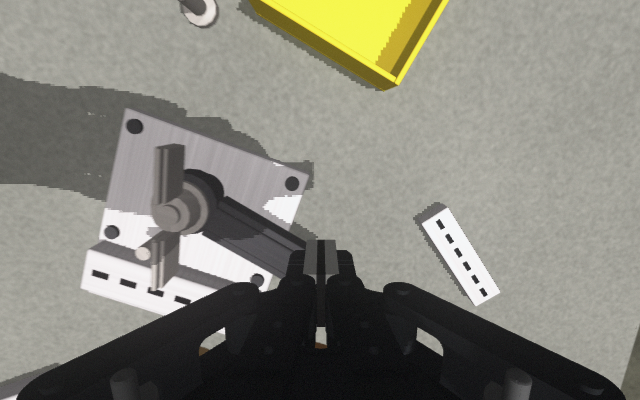

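```bash
python3 -m handwheel '[[[0,0,0.012,0,0,0],[0,0,0.012,0,0,0],[0,0,0.012,0,0,0],[0,0,0.012,0,0,0],[0,0,0.012,0,0,0],[0,0,0.012,0,0,0],[0,0,0.012,0,0,0],[0,0,0.01,0,0,0]]]'
python3 - <<'E'
import numpy as np
from cell import monitor
S=np.array([.5188,-.0205]);j=-110.5
for a in np.arange(-30,-111,-10).tolist()+[-110.5]:
    t=np.radians(a);e=np.array([np.cos(t),np.sin(t)]);n=np.array([-e[1],e[0]])
    h=.014*abs(n[0])+.011*abs(n[1])
    P=S+.088*e+(.016+h)*n; print(a,P.round(4))
E
```

```text
clock: 4.2
tcp_pos: [0.6181, -0.0254, 0.0522]
eef_rot: [0.707, 0.707, 0.0, 0.001]
wrist_force: [0.2, -0.6, -0.0]
opening: 0.0002
-30 [ 0.6113 -0.0363]
-40 [ 0.6077 -0.0515]
-50 [ 0.6013 -0.0662]
-60 [ 0.5919 -0.0799]
-70 [ 0.5798 -0.0919]
-80 [ 0.5653 -0.1017]
-90 [ 0.5488 -0.1085]
-100 [ 0.5347 -0.1127]
-110 [ 0.5196 -0.1145]
-110.5 [ 0.5189 -0.1145]
```

```bash
python3 -m handwheel '[[[-0.011,-0.007,-0.002,0,0,0],[-0.015,-0.003,-0.002,0,0,0],[-0.015,-0.007,0,0,0,0],[-0.014,-0.009,0,0,0,0],[-0.012,-0.012,0,0,0,0],[-0.005,-0.007,0,0,0,0],[0,0,0,0,0,0],[0,0,0,0,0,0]]]'
```

```text
clock: 5.0
tcp_pos: [0.5729, -0.1022, 0.0584]
eef_rot: [0.707, 0.707, 0.006, 0.001]
wrist_force: [-0.8, 0.0, -1.3]
opening: -0.0002
```

```bash
python3 -m handwheel '[[[-0.005,-0.012,0.002,0,0,0],[-0.005,-0.012,0.002,0,0,0],[-0.003,-0.008,0,0,0,0],[-0.001,-0.008,0,0,0,0],[-0.001,-0.008,0,0,0,0],[0,-0.004,0,0,0,0],[0,-0.003,0,0,0,0],[0,0,0,0,0,0]]]'
python3 - <<'E'
from fit2 import *
p=eyes.snapshot("scene"); cv2.imwrite("pics/sc2.png",cv2.resize(p["pixels"][130:290,180:400],None,fx=3.5,fy=3.5))
print(monitor.observe()["wrist_force"])
E
```

```text
clock: 5.8
tcp_pos: [0.5209, -0.1181, 0.0566]
eef_rot: [0.706, 0.708, 0.01, 0.005]
wrist_force: [1.9, 1.0, 0.7]
opening: -0.0001
[0.53689107 1.57661941 1.75027068]
```

View pics/sc2.png

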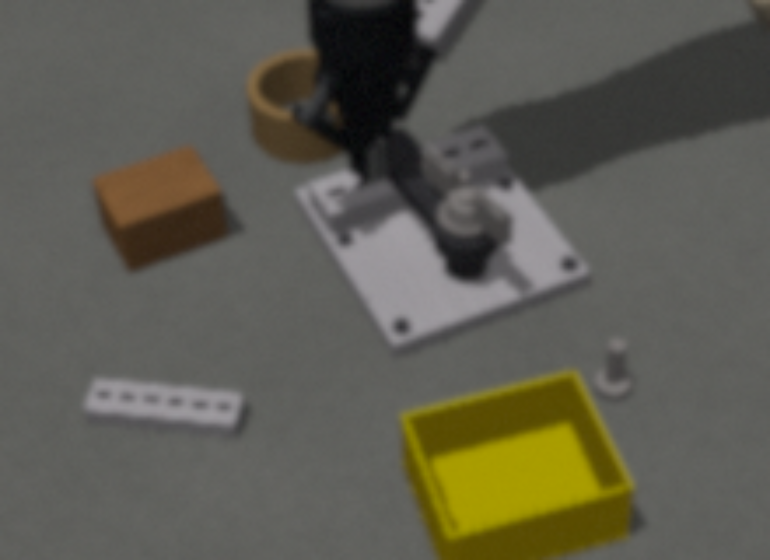

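```bash
python3 -m handwheel '[[[0.001,-0.003,0,0,0,0],[0.001,-0.003,0,0,0,0],[0.001,-0.003,0,0,0,0],[0.001,-0.003,0,0,0,0],[0.001,-0.003,0,0,0,0],[0.001,-0.003,0,0,0,0],[0,0,0,0,0,0],[0,0,0,0,0,0]]]'
```

```text
clock: 6.65
tcp_pos: [0.5104, -0.1168, 0.0599]
eef_rot: [0.706, 0.708, 0.012, 0.015]
wrist_force: [1.1, -0.1, 0.3]
opening: -0.0002
```

```bash
python3 -m handwheel '[[[0.001,-0.003,0.002,0,0,0],[0.001,-0.003,0.001,0,0,0],[0.001,-0.003,0,0,0,0],[0.001,-0.003,0,0,0,0],[0.001,-0.003,0,0,0,0],[0.001,-0.003,0,0,0,0],[0.001,-0.003,0,0,0,0],[0.001,-0.003,0,0,0,0]]]'
python3 - <<'E'
from fit2 import *
p=eyes.snapshot("wrist"); cv2.imwrite("pics/w3.png",p["pixels"])
print(monitor.observe()["wrist_force"])
E
```

```text
clock: 7.45
tcp_pos: [0.5088, -0.1165, 0.0613]
eef_rot: [0.706, 0.707, 0.023, 0.036]
wrist_force: [10.7, -1.6, -6.2]
opening: 0.0003
[11.42986216 -3.26457298 -7.7582855 ]
```

View pics/w3.png

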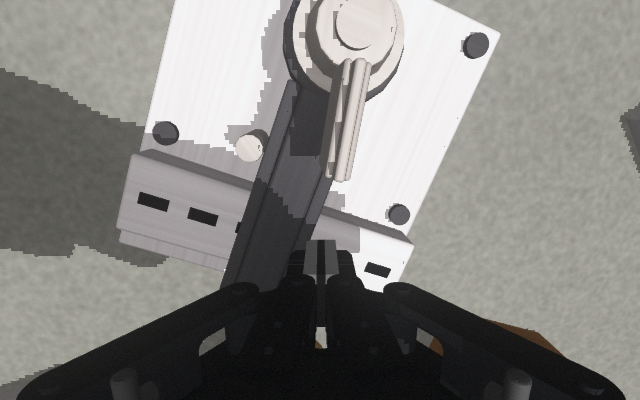

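```bash
python3 -m handwheel '[[[0,0.01,0,0,0,0],[0,0.01,-0.005,0,0,0],[0,0.01,-0.02,0,0,0],[0,0.01,-0.02,0,0,0],[0,0.01,-0.02,0,0,0],[0,0.01,-0.02,0,0,0],[0,0.01,-0.02,0,0,0],[0,0,0,0,0,0]]]'
cat > st.py <<'E'
from fit2 import *
from scipy.spatial.transform import Rotation as R
s=monitor.observe()
r=R.from_quat(s["eef_rot"]); d=R.from_matrix([[0,1,0],[1,0,0],[0,0,-1]])
print("t",s["clock"],"tcp",s["tcp_pos"].round(4),"fix rotvec(tool,deg)",np.degrees((r.inv()*d).as_rotvec()).round(2),"F",s["wrist_force"].round(1),"q6",s["qpos"][5].round(2))
E
python3 - <<'E'
import st
from fit2 import *
p=eyes.snapshot("wrist"); cv2.imwrite("pics/w4.png",p["pixels"])
print(nut(p)); print(strap(p,(.495,-.08))); print(rail(p))
E
```

```text
clock: 8.3
tcp_pos: [0.565, -0.1111, 0.1703]
eef_rot: [0.706, 0.707, 0.017, 0.026]
wrist_force: [0.6, -0.5, -0.1]
opening: 0.0001
t 8.3 tcp [ 0.565  -0.1111  0.1703] fix rotvec(tool,deg) [3.45 0.69 0.09] F [ 0.6 -0.5 -0.1] q6 1.23
(((0.5186150074005127, -0.022657129913568497), (0.08804012835025787, 0.009146949276328087), 80.53565979003906), np.float64(80.54024144326375), array([0.1009, 0.1049, 0.1055, 0.1059]), 1864)
(((0.5031927227973938, -0.06680810451507568), (0.1434638500213623, 0.037803132086992264), 65.5671615600586), array([ 0.4972, -0.083 ,  0.0596]))
(((0.4861763119697571, -0.10930989682674408), (0.04023817554116249, 0.14996328949928284), 69.97481536865234), array([ 0.484 , -0.1074,  0.0389]))
```

View pics/w4.png

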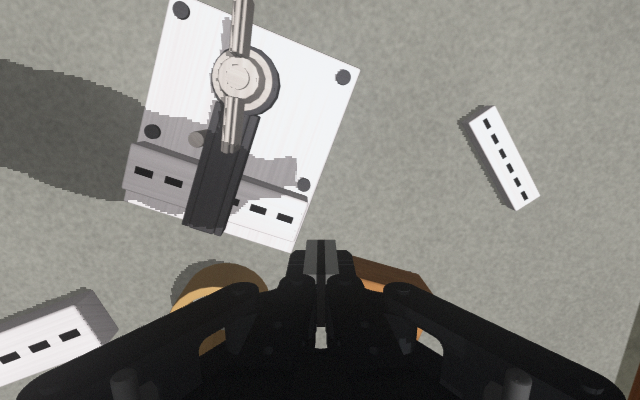

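Run:
```python
from fit2 import *
p=eyes.snapshot("wrist")
X,_,_=cloud(p); S=np.array([.5188,-.0205])
a=np.radians(-110.5);e=np.array([np.cos(a),np.sin(a)]);n=np.array([-e[1],e[0]])
d=X[:,:2]-S; r=d@e; w=d@n
m=(abs(X[:,2]-.0595)<.003)&(r>.05)&(r<.125)&(abs(w)<.04)
for lo in np.arange(.05,.125,.01):
    k=m&(r>lo)&(r<lo+.01); print(round(lo,2),k.sum(),(w[k].min()*1000).round(1),(w[k].max()*1000).round(1))
# plate rect again
r_=[x for x in masks_of(p,"jig")][0]; Y,_,_=cloud(p,r_["region"]); Y=Y[abs(Y[:,2]-.016)<.003]; print(rect(Y))
```

```text
0.05 593 -27.5 15.8
0.06 570 -16.0 15.9
0.07 557 -16.3 15.9
0.08 538 -16.1 15.9
0.09 521 -16.1 15.9
0.1 514 -16.1 15.8
0.11 476 -16.0 15.9
0.12 5 -12.1 13.7
((0.5028437376022339, -0.06297917664051056), (0.18019473552703857, 0.1601119339466095), 69.48626708984375)
```

```bash
python3 -m handwheel '[[[0.006,-0.003,0.01,0.6,0.1,0],[0.006,-0.003,0.01,0.6,0.1,0],[0.006,-0.003,0.01,0.6,0.1,0],[0.006,-0.003,0.01,0.6,0.1,0],[0.006,-0.003,0.01,0.6,0.1,0],[0.006,-0.003,0.01,0.4,0.1,0],[0.006,-0.003,0.01,0,0,0],[0.006,0,0.005,0,0,0]]]'
python3 - <<'E'
import st
import numpy as np
S=np.array([.5188,-.0205]);pv=None
def P(th,g=0,r=.036):
    t=np.radians(th);e=np.array([np.cos(t),np.sin(t)]);n=np.array([-e[1],e[0]])
    return S+r*e+(.004+g+.0135*abs(n[0])+.011*abs(n[1]))*n
for w0 in (-99.4,):
    for k in range(0,10):
        th=w0-20*k; q=P(th); print(th,q.round(4), None if pv is None else ((q-pv)*1000).round(1)[::-1]); pv=q
E
```

```text
clock: 9.35
tcp_pos: [0.5358, -0.0577, 0.0801]
eef_rot: [0.707, 0.707, -0.005, -0.008]
wrist_force: [-0.4, 0.2, -0.1]
opening: -0.0002
t 9.35 tcp [ 0.5358 -0.0577  0.0801] fix rotvec(tool,deg) [-1.11 -0.24  0.02] F [-0.4  0.2 -0.1] q6 1.31
-99.4 [ 0.5318 -0.0591] None
-119.4 [ 0.5196 -0.0623] [ -3.1 -12.2]
-139.4 [ 0.5052 -0.06  ] [  2.3 -14.3]
-159.4 [ 0.4918 -0.051 ] [  9.  -13.4]
-179.4 [ 0.483 -0.036] [15.  -8.8]
-199.4 [ 0.4786 -0.0263] [ 9.7 -4.4]
-219.4 [ 0.4776 -0.0139] [12.4 -1. ]
-239.4 [ 4.822e-01 -3.000e-04] [13.6  4.6]
-259.4 [0.4932 0.0113] [11.7 11. ]
-279.4 [0.5058 0.0181] [ 6.8 12.6]
```

```bash
python3 -m handwheel '[[[-0.005,-0.008,-0.002,-1,0,0],[0,-0.008,-0.002,0,0,0],[0.002,-0.014,0,0,0,0],[0.009,-0.013,0,0,0,0],[0.015,-0.009,0,0,0,0],[0.01,-0.004,0,0,0,0],[0,0,0,0,0,0],[0,0,0,0,0,0]]]'
python3 - <<'E'
import st
from fit2 import *
p=eyes.snapshot("wrist"); cv2.imwrite("pics/w5.png",p["pixels"]); print(nut(p))
E
```

```text
clock: 10.15
tcp_pos: [0.481, -0.0239, 0.0853]
eef_rot: [0.707, 0.707, 0.002, 0.002]
wrist_force: [-0.2, -0.7, -0.1]
opening: -0.0003
t 10.15 tcp [ 0.481  -0.0239  0.0853] fix rotvec(tool,deg) [ 0.35 -0.06  0.06] F [-0.2 -0.7 -0.1] q6 1.35
(((0.5166387557983398, -0.020094072446227074), (0.020494451746344566, 0.09631241858005524), 73.17548370361328), np.float64(159.4380544701903), array([0.0987, 0.1032, 0.1071, 0.1094]), 4818)
```

View pics/w5.png

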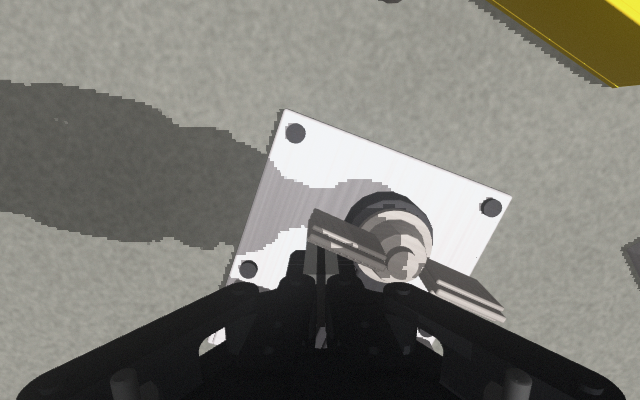

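```bash
python3 -m handwheel '[[[0.01,-0.003,0,0,0,0],[0.014,0.005,0,0,0,0],[0.012,0.011,0,0,0,0],[0,0,0,0,0,0],[0,-0.008,0,0,0,0],[0,0,-0.02,0,0,0],[0,0,-0.02,0,0,0],[0,0,-0.02,0,0,0]]]'
python3 - <<'E'
import st
from fit2 import *
p=eyes.snapshot("wrist"); cv2.imwrite("pics/w6.png",p["pixels"]); print(nut(p))
E
```

```text
clock: 11.0
tcp_pos: [0.4784, 0.014, 0.142]
eef_rot: [0.708, 0.707, -0.002, -0.004]
wrist_force: [1.3, -1.0, -0.0]
opening: 0.0
t 11.0 tcp [0.4784 0.014  0.142 ] fix rotvec(tool,deg) [-0.5  -0.19 -0.07] F [ 1.3 -1.  -0. ] q6 1.43
(((0.5145862698554993, 0.008027768693864346), (0.008161177858710289, 0.034052636474370956), 7.488725185394287), np.float64(97.3992475375415), array([0.0973, 0.1012, 0.1018, 0.1022]), 789)
```

View pics/w6.png

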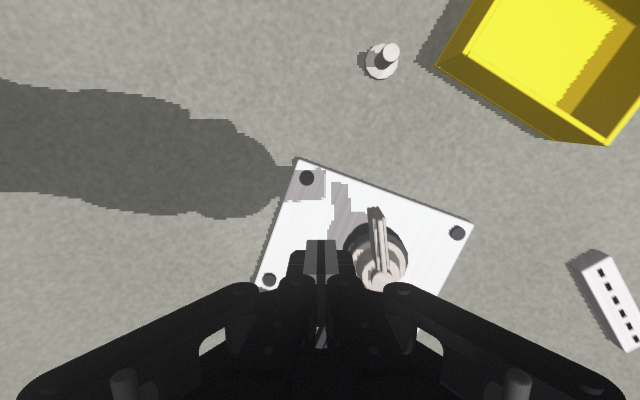

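```bash
python3 -m handwheel '[[[-0.013,0.014,0,0,0,0],[-0.013,0.014,0,0,0,0],[-0.013,0.014,0,0,0,0],[-0.013,0.014,0,0,0,0],[-0.013,0.014,0,0,0,0],[-0.002,0.002,0.02,0,0,0],[0,0,0.02,0,0,0],[0,0,0.014,0,0,0]]]'
python3 - <<'E'
import st
import numpy as np
S=np.array([.5188,-.0205]);pv=None
def P(th,g=0,r=.036):
    t=np.radians(th);e=np.array([np.cos(t),np.sin(t)]);n=np.array([-e[1],e[0]])
    return S+r*e+(.004+g+.0135*abs(n[0])+.011*abs(n[1]))*n
for k in range(0,11):
        th=-82.6-20*k; q=P(th); print(th,q.round(4), None if pv is None else ((q-pv)*1000).round(1)[::-1]); pv=q
E
```

```text
clock: 11.85
tcp_pos: [0.5502, -0.0579, 0.091]
eef_rot: [0.709, 0.706, 0.002, -0.001]
wrist_force: [0.1, -0.6, -0.2]
opening: -0.0001
t 11.85 tcp [ 0.5502 -0.0579  0.091 ] fix rotvec(tool,deg) [ 0.03 -0.23 -0.25] F [ 0.1 -0.6 -0.2] q6 1.32
-82.6 [ 0.5421 -0.0538] None
-102.6 [ 0.53   -0.0599] [ -6.1 -12. ]
-122.6 [ 0.5173 -0.0623] [ -2.4 -12.7]
-142.6 [ 0.5029 -0.059 ] [  3.3 -14.4]
-162.6 [ 0.49  -0.049] [ 10.  -12.9]
-182.6 [ 0.4821 -0.0345] [14.5 -7.9]
-202.6 [ 0.4781 -0.0245] [ 9.9 -4. ]
-222.6 [ 0.4779 -0.0118] [12.8 -0.2]
-242.6 [0.4835 0.0018] [13.5  5.6]
-262.6 [0.4955 0.0128] [11. 12.]
-282.6 [0.5076 0.0189] [ 6.1 12. ]
```

```bash
python3 -m handwheel '[[[-0.002,-0.02,0.004,0,0,0],[-0.002,-0.012,0.002,0,0,0],[0.003,-0.014,0,0,0,0],[0.01,-0.013,0,0,0,0],[0.014,-0.008,0,0,0,0],[0.01,-0.004,0,0,0,0],[0.013,0,0,0,0,0],[0.013,0.005,0,0,0,0]]]'; python3 -c "import st"
```

```text
clock: 12.65
tcp_pos: [0.4769, -0.0205, 0.0815]
eef_rot: [0.715, 0.698, -0.021, 0.016]
wrist_force: [-23.1, -60.0, 6.8]
opening: -0.0
t 12.65 tcp [ 0.4769 -0.0205  0.0815] fix rotvec(tool,deg) [-0.38  2.94 -1.35] F [-23.1 -60.    6.8] q6 1.41
```

```bash
python3 -m handwheel '[[[-0.004,-0.001,0,0,0,0],[-0.004,-0.001,0,0,0,0],[-0.003,0,0,0,0,0],[-0.002,0,0,0,0,0],[0,0,-0.015,0,0,0],[0,0,-0.02,0,0,0],[0,0,-0.02,0,0,0],[0,0,-0.015,0,0,0]]]'
python3 - <<'E'
import st
from fit2 import *
p=eyes.snapshot("wrist"); cv2.imwrite("pics/w7.png",p["pixels"]); print(nut(p))
q=eyes.snapshot("side"); cv2.imwrite("pics/s7.png",cv2.resize(q["pixels"][170:310,220:420],None,fx=4,fy=4)); print(nut(q))
E
```

```text
clock: 13.45
tcp_pos: [0.4706, -0.0296, 0.1511]
eef_rot: [0.715, 0.698, -0.026, 0.014]
wrist_force: [0.4, -0.7, -0.9]
opening: -0.0002
t 13.45 tcp [ 0.4706 -0.0296  0.1511] fix rotvec(tool,deg) [-1.03  3.24 -1.34] F [ 0.4 -0.7 -0.9] q6 1.4
(((0.5184142589569092, -0.020716311410069466), (0.00855932291597128, 0.09152683615684509), 74.2411117553711), np.float64(164.16469480432508), array([0.0951, 0.0987, 0.0992, 0.0996]), 1499)
(((0.5182597041130066, -0.024716243147850037), (0.00926557183265686, 0.08928540349006653), 74.73918151855469), np.float64(164.25747708352966), array([0.0945, 0.0987, 0.0994, 0.0998]), 108)
```

View pics/w7.png

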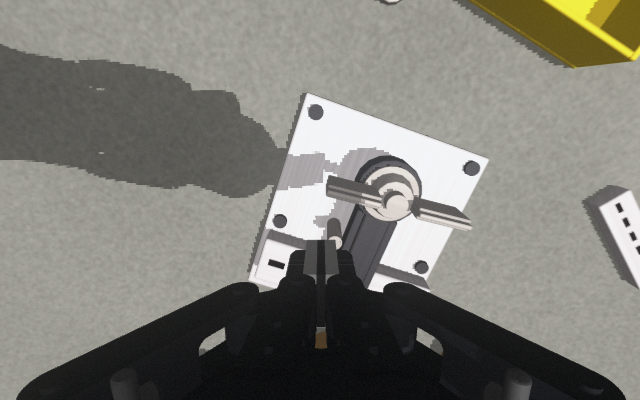

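View pics/s7.png

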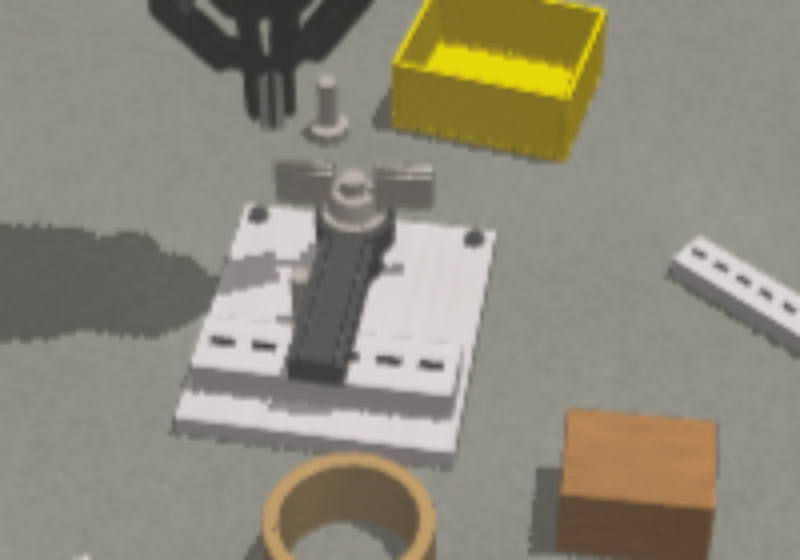

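Run:
```python
from fit2 import *
p=eyes.snapshot("wrist"); X,u,v=cloud(p)
S=np.array([.5187,-.0206]); d=X[:,:2]-S; rr=np.hypot(*d.T)
z=X[:,2]
print("centre r<5", np.percentile(z[rr<.005],[2,25,50,75,98]).round(4),(rr<.005).sum())
t=np.radians(164.2);w=np.array([np.cos(t),np.sin(t)]); a=d@w; b=d@np.array([-w[1],w[0]])
m=(abs(b)<.006)&(abs(a)>.015)&(abs(a)<.047)&(z>.08)
print(np.histogram(z[m],bins=np.arange(.08,.103,.001)))
m=(abs(b)<.0015)&(abs(a)>.02)&(abs(a)<.045)&(z>.08); print("mid top",np.percentile(z[m],[10,50,90]))
# washer/hub heights by radius
for lo in np.arange(0,.03,.002):
    k=(rr>lo)&(rr<lo+.002)&(abs(b)>.007); print(round(lo,3),k.sum(),np.percentile(z[k],[10,50,90]).round(4) if k.sum() else '')
k=(abs(z-.059)<.004)&(rr<.13); print("strap top hist",np.histogram(z[k],bins=np.arange(.055,.0635,.0005)))
```

```text
centre r<5 [0.0878 0.2195 0.2241 0.2288 0.2308] 754
(array([ 36,  32,  38,  30,  29,  44,  37,  37,  36,  44,  33,  41,  48,
       191, 345, 130,  52, 152, 283,  80,   0,   0]), array([0.08 , 0.081, 0.082, 0.083, 0.084, 0.085, 0.086, 0.087, 0.088,
       0.089, 0.09 , 0.091, 0.092, 0.093, 0.094, 0.095, 0.096, 0.097,
       0.098, 0.099, 0.1  , 0.101, 0.102]))
mid top [0.09744603 0.19989995 0.23072241]
0.0 0 
0.002 0 
0.004 0 
0.006 748 [0.2142 0.2225 0.2303]
0.008 1466 [0.2171 0.2257 0.2319]
0.01 1066 [0.0789 0.2239 0.2328]
0.012 1044 [0.0762 0.2233 0.2331]
0.014 780 [0.0661 0.2251 0.2333]
0.016 882 [0.0643 0.2036 0.2325]
0.018 822 [0.0609 0.1968 0.2063]
0.02 667 [0.017  0.062  0.2021]
0.022 776 [0.0169 0.0595 0.2009]
0.024 286 [0.0159 0.0178 0.0607]
0.026 304 [0.016  0.0174 0.0606]
0.028 348 [0.0157 0.0172 0.061 ]
strap top hist (array([ 30,  22,  30,  67,  78, 162, 254, 288, 218, 342, 515, 532, 282,
       101,  20,   9]), array([0.055 , 0.0555, 0.056 , 0.0565, 0.057 , 0.0575, 0.058 , 0.0585,
       0.059 , 0.0595, 0.06  , 0.0605, 0.061 , 0.0615, 0.062 , 0.0625,
       0.063 ]))
```

```bash
python3 -m handwheel '[[[-0.004,0,0.015,-1,3,-1.3],[0,0,0.02,0,0,0],[0,0,0.02,0,0,0],[0,0,0.012,0,0,0],[0,0,0,0,0,0],[0.003,0,0,0,0,0],[0.003,0,0,0,0,0],[0,0,0,0,0,0]]]'; python3 -c "import st"
```

```text
clock: 14.4
tcp_pos: [0.4681, -0.0257, 0.0769]
eef_rot: [0.706, 0.708, -0.001, -0.002]
wrist_force: [0.6, 0.1, 0.3]
opening: -0.0
t 14.4 tcp [ 0.4681 -0.0257  0.0769] fix rotvec(tool,deg) [-0.19 -0.06  0.19] F [0.6 0.1 0.3] q6 1.34
```

```bash
python3 -m handwheel '[[[-0.002,0.006,-0.003,0,0,0],[0.002,0,0,0,0,0],[0.002,0,0,0,0,0],[0.002,0,0,0,0,0],[0.002,0,0,0,0,0],[0.002,0,0,0,0,0],[0.002,0,0,0,0,0],[0,0,0,0,0,0]]]'; python3 -c "import st"
```

```text
clock: 15.2
tcp_pos: [0.4754, -0.0277, 0.0815]
eef_rot: [0.709, 0.705, -0.012, 0.008]
wrist_force: [-0.9, -1.5, -0.3]
opening: -0.0004
t 15.2 tcp [ 0.4754 -0.0277  0.0815] fix rotvec(tool,deg) [-0.3   1.62 -0.31] F [-0.9 -1.5 -0.3] q6 1.37
```

```bash
python3 -m handwheel '[[[0.003,0,0,0,0,0],[0.003,0,0,0,0,0],[0.003,0,0,0,0,0],[0.003,0,0,0,0,0],[0.003,0,0,0,0,0],[0.003,0,0,0,0,0],[0.003,0,0,0,0,0],[0.003,0,0,0,0,0]]]'; python3 -c "import st"
```

```text
clock: 16.0
tcp_pos: [0.4755, -0.0263, 0.0822]
eef_rot: [0.715, 0.698, -0.033, 0.026]
wrist_force: [-1.3, -13.6, -1.9]
opening: -0.0003
t 16.0 tcp [ 0.4755 -0.0263  0.0822] fix rotvec(tool,deg) [-0.59  4.74 -1.37] F [ -1.3 -13.6  -1.9] q6 1.42
```

Firm stop at about 14 N, with no nut motion. I'll back off and check.

```bash
python3 -m handwheel '[[[-0.006,-0.003,0,0,0,0],[-0.006,-0.005,0,0,0,0],[0,0,-0.02,0,3,-1],[0,0,-0.02,0,0,0],[0,0,-0.02,0,0,0],[0,-0.01,-0.02,0,0,0],[0,-0.01,-0.02,0,0,0],[0,0,0,0,0,0]]]'
python3 - <<'E'
import st
from fit2 import *
p=eyes.snapshot("wrist"); cv2.imwrite("pics/w9.png",p["pixels"]); print(nut(p)); 
q=eyes.snapshot("side"); print(nut(q)); print(rail(q),strap(q,(.495,-.08)))
X,_,_=cloud(q)
S=np.array([.5188,-.0205]); a=np.radians(-110.5);e=np.array([np.cos(a),np.sin(a)]);n=np.array([-e[1],e[0]])
d=X[:,:2]-S; r=d@e; w=d@n
for lo in(.06,.08,.1):
    k=(abs(X[:,2]-.0595)<.003)&(r>lo)&(r<lo+.02)&(abs(w)<.04); print(lo,(w[k].min()*1e3).round(1),(w[k].max()*1e3).round(1))
cv2.imwrite("pics/s9.png",cv2.resize(q["pixels"][130:330,200:450],None,fx=3,fy=3))
E
```

```text
clock: 16.8
tcp_pos: [0.4474, -0.0329, 0.1886]
eef_rot: [0.709, 0.705, -0.009, 0.005]
wrist_force: [1.9, -0.9, 0.1]
opening: 0.0002
t 16.8 tcp [ 0.4474 -0.0329  0.1886] fix rotvec(tool,deg) [-0.33  1.18 -0.28] F [ 1.9 -0.9  0.1] q6 1.34
(((0.5182856917381287, -0.02087327465415001), (0.00841512344777584, 0.09195832908153534), 74.28643035888672), np.float64(164.20126618303937), array([0.0951, 0.0988, 0.0993, 0.1   ]), 1067)
(((0.5183811783790588, -0.024172162637114525), (0.010122767649590969, 0.08903124928474426), 74.60414123535156), np.float64(163.72879157056846), array([0.0948, 0.0984, 0.0997, 0.1003]), 107)
(((0.48570120334625244, -0.11333303153514862), (0.04640933498740196, 0.1497332900762558), 70.20405578613281), array([ 0.4877, -0.1147,  0.0384])) (((0.502348005771637, -0.0816439688205719), (0.12063051760196686, 0.044883280992507935), 73.23989868164062), array([ 0.4967, -0.087 ,  0.0592]))
0.06 -24.0 16.3
0.08 -15.4 16.9
0.1 -15.1 17.2
```

View pics/s9.png

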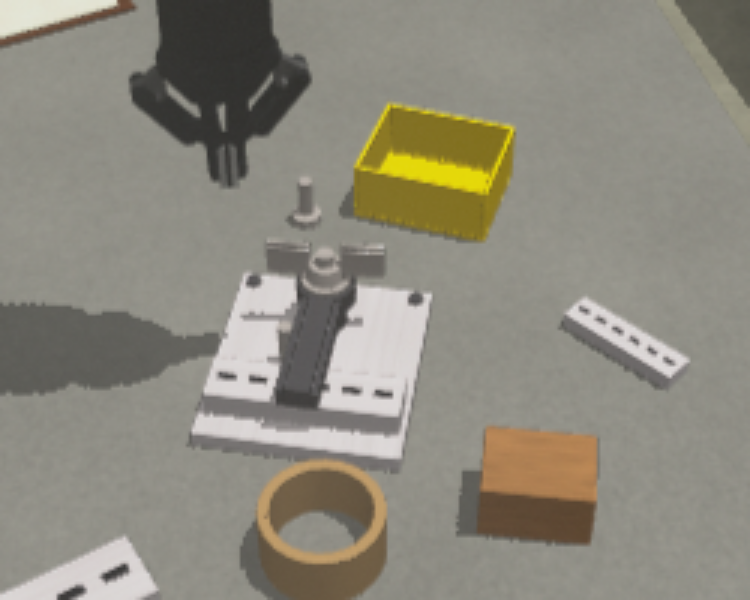

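```bash
python3 -c "
from cell import hand_in; print(hand_in())"
```

```text
the job is handed in; nothing more can be done
None
```

The strap is against its stop pin and the wing nut is fully down on it. I handed the job in after about 17 s on the robot clock, with the arm clear of everything.

**What I did:** With the gripper shut, I pushed the strap from about 0 round to the pin. I then turned the nut clockwise with fingertip strokes: about 163° on one wing, then about 113° on the other until it stopped. A final gentle push checked that it was down.

**Last checks:**
- **Strap:** just before the nut strokes it was centred on the jig's -y line to within about 0.3 mm out to 120 mm from the stud. The last side view, which reads about 1 mm off, showed it still there.
- **Nut:** a further push of about 14 N left it at 164.2°, so it is on its firm stop. The wing top is about 98 mm above the bench, as it should be when down.
- **Rail and other items:** the rail is within 1 mm of where it started. The bin, bolt, tape and carton look undisturbed, though I only checked those by eye.

**Two things did not go as planned:**
- **Contact force:** the second stroke ran into the nut's end stop, and the wrist force reached about 64 N. That is under the 120 N limit, and I judge it was on the fingertip, not the gripper body.
- **Starting height:** I first read the nut as about 8 mm up, but it was about 6 mm, so it needed about 276° and not the 355° I had planned.

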